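# Hold the brad nailer's pusher back for loading

## Robot

A 6-joint arm with a two-finger parallel gripper is mounted at the origin on the work surface. World frame = base frame: x ahead of the robot, y to its left, z up, the work surface at z = 0. Lengths are in m, angles in rad, forces in N, time in s.
With the tool pointing down it reaches from about 0.275 to 0.775 m from the base axis. Payload 14.6 kg.
Tool frame: the origin (TCP) lies midway between the tips of the shut fingers; the grasp point (between the pads) lies 19 mm behind it; z points along the fingers, y is the line along which they close (so a half turn about z gives the same grasp; the last joint's range is limited). The gripper opens to 85 mm and grips with 20 to 120 N. Pads are 22 mm wide; open, the fingers measure 114 mm over their backs; the gripper's body (76 mm by 85 mm) begins 54 mm behind the grasp point. The pads swing forward as they close: fully open they stand 13 mm farther back than shut.
Start: joints at [1.123, 0.263, -0.048, 1.259, 0, 1.415], TCP at [0.152, 0.503, 0.231] pointing down, gripper open.
Joint ranges: [-2.65, 2.65], [-0.89, 1.7], [-1.18, 1.37], [-2.13, 2.11], [-1.35, 1.29], [-3.14, 3.14]. Speed limits (rad/s): [1.89, 1.89, 2.57, 2.79, 3.14, 3.14].

## Interface

Orientations are given as a rotation vector (axis times angle).
In Python, from cell import reach, servo_line, set_joints, grip, pause, solve_ik, state, capture, camera_model, IKError, finish_job, recognise gives the robot as it stands. Calls block until the motion is done:
- reach(position, orientation): joint-space move of the TCP to a pose.
- servo_line(position, rot=None, rate=0.15, contact_N=None): straight line of the TCP; rot=None keeps the orientation; rate is the mean speed in m/s. With contact_N (N) it stops when the force on the tool has changed by that much, and returns True; else False.
- set_joints(angles): joint-space move.
- grip(opening, squeeze=None): finger opening in m; squeeze is the grip in N (None keeps the last); returns when the fingers have stopped.
- pause(seconds).
- solve_ik(position, orientation): joint angles nearest the present ones, or None.
- state(): the state.
- capture(name): name is "scene" or "top" or "wrist"; returns the picture (480x640x3 uint8, blue, green, red); there is no depth.
- camera_model(name): a dict with "fx", "fy", "cx", "cy" (pixels), "k1" (the pictures are not rectified: a ray, as slopes to the right and down, at radius r is drawn at 1 + k1 r^2 times it, then the intrinsics apply), "camera_from_world" (4x4, takes a point from world to camera coordinates). Camera axes: x right, y down, z forward; pixel columns grow to the right and rows downward; lengths in m; the calibration is good to about 2 mm. A picture is of the moment at which its call begins: read the wrist's pose just before it. camera_model takes no time and is no camera call; for the wrist camera it gives the pose at the moment of the call.
A pose or a line that the arm cannot do raises IKError and nothing moves.
- finish_job(): hands the job in; it is judged then, once.
Trained networks look in the newest picture that a camera, given by its name, has taken for a name from the list of things; names that differ only in an ending like _2 or _b are one class to them, and where a whole thing is asked for, a point or a joint stands for the part that bears it (a point fixed in the world has none). Each returns a list of dicts, best first, with "score" (0 to 1); they miss things now and then, are a little off and sometimes report something else, mostly with a low value. They report only what shows in the picture. A call takes as long as a camera call.
- recognise(name, camera): "rect" ([left, top, right, bottom] as shares, 0 to 1, of the picture: columns of its width, rows of its height, round what is visible of it).
The state is a dict: "clock": time; "joint_pos": joint angles; "joint_velocities": joint speeds; "effort": joint torques, N m; "position": TCP position; "orientation": TCP orientation; "wrist_force": force on the tool from outside, world axes, zero at the start; "ft_torque": the same for the moment, N m; "grip_width": finger opening in m; "grasp_force": force on a finger pad.
Only numpy, scipy, OpenCV 4.12 (cv2) and the standard library are available. Lean on these libraries where they do the work, as an engineer would, in place of code of your own. Each camera call takes 0.05 s, during which the arm holds its last target. There are 200 camera calls.

## Task

The brad nailer lies clamped on its side in its loading cradle with the air hose already off. Squeeze its trigger right in, to vent any air left inside, and let it spring fully out again; then draw the magazine's spring-loaded pusher back by its thumb tab towards the tail until the middle of the tab is level with the masking-tape mark on the magazine. Finish while holding it there, ready for a strip of brads to be dropped in; leave the carton, glue, mug and hammer where they are.

Things in the scene. Friction and masses are not known exactly. Their poses are not given: they have to be found in the camera images.
- nailer: Fixed loading cradle, plywood base 315 x 235 x 18 mm on the bench, with a grey brad nailer clamped on its side. Origin on the bench; z up, +y from handle to nose, -x from barrel along the handle to the tail (the way the pusher is pulled). Cradle frame, mm, used below: the tool's middle plane is z = 70; barrel, 62 dia. lying along y, at x 49 to 111, y -132 to 24, top z 103.
- handle (a point): Middle of the nailer's handle, at -30, -65, 70 mm in the cradle frame. The handle runs along x from x -116 to 50; it is 36 mm wide (y -83 to -47) and 32 mm high (z 54 to 86). Under it, for x -80 to 40, is only the base (top at z 18). On its barrel side is the trigger, in a gap 73 mm wide between handle and magazine, closed by a bracket at x -116 to -100. Axes as the cradle's.
- trigger_toe (a point): Outer tip of the trigger, a steel lever 16 mm high (z 62 to 78) and 33 mm long in x, on the handle's magazine side. Released, the point is at 1, -30, 70 mm in the cradle frame, 53 mm from the handle's back (the face at y -83). Squeezed fully towards the handle (-y) it moves 9 mm; it takes about 3 N to start and 8 N at the end. The lever pivots about z at x 32, y -43.
- trigger (a joint): Trigger angle in rad: 0 released, 0.28 fully squeezed; it springs back by itself.
- magazine (a point): Middle of the upper face (z = 81) of the aluminium magazine, a bar along x from x -121 to 63, 44 mm wide (y 26 to 70), 22 mm high, parallel to the handle; at -24, 48, 81 mm in the cradle frame. The dark slot along it carries the pusher. Axes as the cradle's.
- pusher_tab (a point): Middle of the pusher's thumb tab, an upright metal block 16 (x) by 14 (y) mm, its top 24 mm above the magazine's upper face (z 81 to 105; this point at z 94), on a shoe 30 x 18 x 4 mm. It slides along the magazine at y = 45 mm of the cradle frame. At home, near the nose, it is at x = 48. Axes as the cradle's.
- pusher (a joint): Travel of the pusher in m: 0 at home near the nose, growing as it is pulled towards the tail (-x of the cradle); stop at 0.135. A spring pulls it home with 6 N at 0 and about 10 N at 0.1; let go, it runs home.
- tape: The mark: a cream strip of masking tape 8 mm wide (x), stuck on the magazine's upper face beside the slot and folded over its outer edge. Origin: its middle on the upper face, at y = 63 mm in the cradle frame; its x varies (60 to 105 mm of pusher travel). Axes as the cradle's. Level with the mark: tab middle and tape middle at the same x of the cradle frame.
- clamp (a point): Rubber-tipped pad of the fixed steel toggle clamp that holds the barrel down from the far side, at 88, -90, 101 mm in the cradle frame. The clamp reaches over x 75 to 250, y -115 to -65, its highest point is z 131. Nothing to do with it.
- carton: Bystander: open cardboard carton of brad strips 115 x 75 x 45 mm beside the cradle; origin under its centre.
- glue: Bystander: white glue bottle 60 mm dia., 170 mm high, beyond the nose; origin under its centre.
- mug: Bystander: white mug 80 mm dia. with a handle, 90 mm high, beside the cradle; origin under its centre.
- hammer: Bystander: hammer 220 mm long lying beside the cradle on the handle's side; origin under its middle.

How it is judged:
By the outcome, as a careful person would: the job done as asked, in the order asked, and still so for the second after the job is handed in, while the arm keeps its last pose, push and grip.
It also fails if it takes over 45 s, if anything falls off the work surface, if the arm or the gripper's body presses on something with over 40 N, if the wrist force passes 120 N, or if a joint passes its speed limit or range.

## Working session

There is one attempt and no reset: what is moved stays moved. The work goes in short steps, each a Python script; the robot and the scene stay as the last script left them, time stands still between calls to the robot, and variables do not carry over. Pictures are saved under pics/ and viewed, at most 10 in all, crops included, and the job is handed in when it is done.

```bash
mkdir -p pics; ls
python3 - <<'E'
from cell import *
import cv2,numpy as np
for n in("scene","top"):
    im=capture(n); cv2.imwrite(f"pics/{n}0.png",im)
    m=camera_model(n); print(n,m["fx"],m["cx"],m["cy"],m["k1"],np.round(m["camera_from_world"],3).tolist())
    for t in("nailer","handle","trigger_toe","pusher_tab","tape","magazine","clamp"):
        for r in recognise(t,n)[:2]: print(t,np.round(np.array(r["rect"])*[640,480,640,480]),round(r["score"],2))
s=state();print(s["clock"],s["position"],s["orientation"],s["grip_width"])
E
```

```text
pics
scene 603.0282191138793 321.3879585635482 245.24196734625474 -0.1357124961483674 [[-0.859, 0.512, -0.021, 0.459], [0.349, 0.554, -0.756, -0.118], [-0.375, -0.656, -0.655, 1.233], [0.0, 0.0, 0.0, 1.0]]
nailer [153. 190. 399. 333.] 0.58
handle [150. 187. 400. 335.] 0.69
handle [214. 181. 324. 224.] 0.23
trigger_toe [284. 224. 307. 232.] 0.72
trigger_toe [281. 239. 304. 261.] 0.39
pusher_tab [282. 241. 302. 259.] 0.8
tape [345. 246. 350. 260.] 0.47
magazine [151. 190. 396. 334.] 0.78
magazine [249. 140. 316. 189.] 0.17
clamp [154. 190. 399. 332.] 0.59
top 521.2650063497586 313.18644936883845 242.48634770364006 0.02279894153370923 [[0.018, -1.0, -0.011, 0.016], [-0.992, -0.017, -0.122, 0.521], [0.121, 0.013, -0.993, 1.077], [0.0, 0.0, 0.0, 1.0]]
nailer [296. 125. 428. 319.] 0.86
handle [296. 127. 427. 318.] 0.74
handle [433. 205. 474. 308.] 0.5
trigger_toe [246. 190. 289. 251.] 0.48
magazine [293. 129. 430. 317.] 0.69
clamp [296. 128. 427. 316.] 0.83
0.8 [0.15154767 0.5026519  0.23129172] [ 4.58333089e-01  3.10796073e+00 -1.09071028e-05] 0.08548014725037142
```

View pics/top0.png

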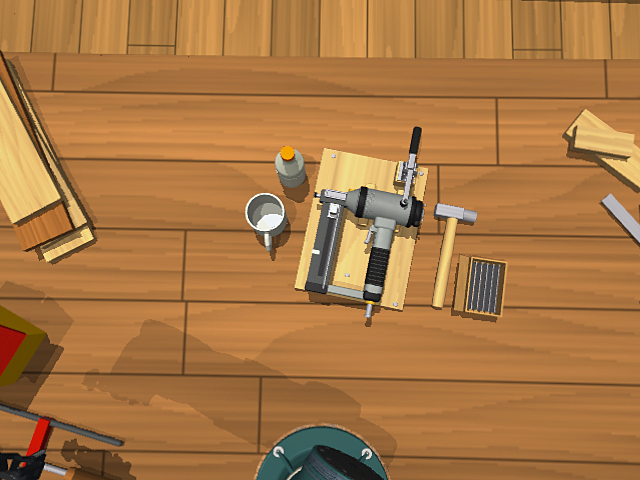

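View pics/scene0.png

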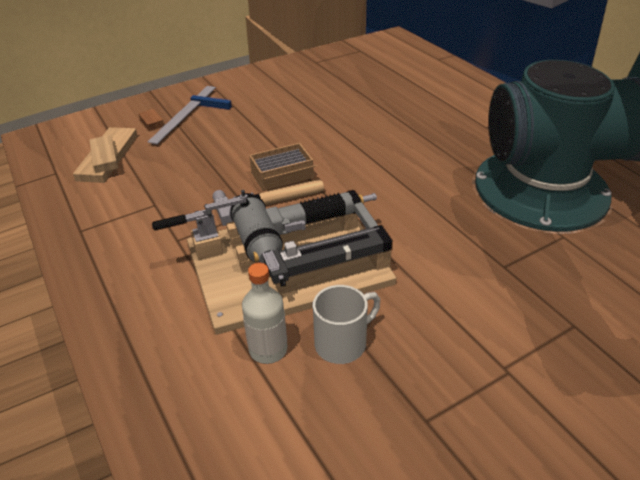

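The top picture shows the magazine running from about (315,289) at the tail to (333,192) at the nose, with the tab near (334,210), the tape near (316,252) and the trigger near (371,233). The mug and glue are to its left, and the hammer and carton to its right. The scene view agrees, with the tab at (291,249) and the tape at (348,253).

```bash
cat > h.py <<'E'
from cell import *
import cv2,numpy as np
from scipy.spatial.transform import Rotation as R
from scipy.optimize import least_squares
def ray(m,p):
    d=np.array([(p[0]-m["cx"])/m["fx"],(p[1]-m["cy"])/m["fy"]]);s=d.copy()
    for _ in range(20): s=d/(1+m["k1"]*(s@s))
    T=np.array(m["camera_from_world"]);return -T[:3,:3].T@T[:3,3],T[:3,:3].T@np.r_[s,1]
def onz(m,p,z):
    o,d=ray(m,p);return o+d*(z-o[2])/d[2]
def proj(m,X):
    T=np.array(m["camera_from_world"]);c=T[:3,:3]@X+T[:3,3];s=c[:2]/c[2];s=s*(1+m["k1"]*(s@s))
    return np.array([s[0]*m["fx"]+m["cx"],s[1]*m["fy"]+m["cy"]])
def W(q,X):  # q = x,y,yaw ; X mm cradle
    X=np.array(X)/1000;c,s=np.cos(q[2]),np.sin(q[2])
    return np.array([q[0]+c*X[0]-s*X[1],q[1]+s*X[0]+c*X[1],X[2]])
def down(yaw): # tool y axis at world angle yaw, z down
    y=np.array([np.cos(yaw),np.sin(yaw),0]);z=np.array([0,0,-1.]);return R.from_matrix(np.c_[np.cross(y,z),y,z]).as_rotvec()
E
python3 - <<'E'
from h import *
m=camera_model("top");s=camera_model("scene")
obs=[(m,(315,289),(-121,48,81)),(m,(333,192),(63,48,81)),(m,(334,209),(48,45,105)),(s,(292,250),(48,45,94)),(s,(295.5,228),(1,-30,70))]
f=lambda q:np.concatenate([proj(c,W(q,X))-p for c,p,X in obs])
r=least_squares(f,[.5,0,-.1]);q=r.x;print(q,np.round(r.fun,1));np.save("q0.npy",q)
t=onz(m,(316,252),.081);t2=onz(s,(347.5,248),.081);print(t,t2,W(q,(-40,63,81)))
w=camera_model("wrist");st=state();T=np.linalg.inv(w["camera_from_world"])
Rt=R.from_rotvec(st["orientation"]).as_matrix();print("cam in tool",Rt.T@(T[:3,3]-st["position"]),Rt.T@T[:3,:3],w["fx"])
for X in((1,-30,70),(48,45,94),(-30,45,94)):
  p=W(q,X);print(p,[None if (j:=solve_ik(p+[0,0,.1],down(q[2]+a))) is None else np.round(j,2) for a in(0,np.pi/2,-np.pi/2,np.pi)])
E
```

```text
[ 0.53440487 -0.04985909 -0.14968144] [ 1.9 -0.6 -1.2  7.7 -1.7 -4.2 -5.1  0.8  3.1 -0.4]
[0.49549393 0.01868438 0.081     ] [0.49524587 0.02065744 0.081     ] [0.50424688 0.01840141 0.081     ]
cam in tool [ 0.07927436  0.00017936 -0.14280511] [[ 1.56771718e-04 -9.52145068e-01 -3.05646439e-01]
 [ 9.99999505e-01  4.49710474e-04 -8.88012865e-04]
 [ 9.82969474e-04 -3.05646148e-01  9.52144667e-01]] 365.3881034904824
[ 0.53091999 -0.07967277  0.07      ] [array([-0.3 ,  0.31, -0.15,  1.11,  0.  ,  1.42]), array([-0.3 ,  0.31, -0.15,  1.11,  0.  , -0.15]), array([-0.3 ,  0.31, -0.15,  1.11,  0.  ,  2.99]), array([-0.3 ,  0.31, -0.15,  1.11, -0.  , -1.72])]
[ 0.5885787  -0.01252016  0.094     ] [array([-0.16,  0.39,  0.03,  1.22,  0.  ,  1.56]), array([-0.16,  0.39,  0.03,  1.22,  0.  , -0.01]), array([-0.16,  0.39,  0.03,  1.22,  0.  ,  3.13]), array([-0.16,  0.39,  0.03,  1.22, -0.  , -1.58])]
[ 0.51145085 -0.00088855  0.094     ] [array([-0.16,  0.25, -0.16,  1.15,  0.  ,  1.56]), array([-0.16,  0.25, -0.16,  1.15,  0.  , -0.01]), array([-0.16,  0.25, -0.16,  1.15,  0.  ,  3.13]), array([-0.16,  0.25, -0.16,  1.15, -0.  , -1.58])]
```

Run:
```python
from h import *
q=np.load("q0.npy");p=W(q,(-10,15,230));reach(p,down(q[2]+np.pi/2));pause(.3)
m=camera_model("wrist");im=capture("wrist");cv2.imwrite("pics/w1.png",im)
import pickle;pickle.dump(m,open("w1.pkl","wb"))
for t in("trigger_toe","pusher_tab","tape"):
    for r in recognise(t,"wrist")[:2]: print(t,np.round(np.array(r["rect"])*[640,480,640,480]),round(r["score"],2))
print([(X,np.round(proj(m,W(q,X)))) for X in((1,-30,70),(48,45,94),(-40,63,81))],state()["clock"])
```

```text
trigger_toe [254. 218. 271. 262.] 0.91
pusher_tab [342. 264. 367. 300.] 0.8
tape [375. 174. 396. 187.] 0.68
tape [148.  26. 414. 416.] 0.56
[((1, -30, 70), array([270., 234.])), ((48, 45, 94), array([358., 296.])), ((-40, 63, 81), array([382., 189.]))] 3.6333
```

View pics/w1.png

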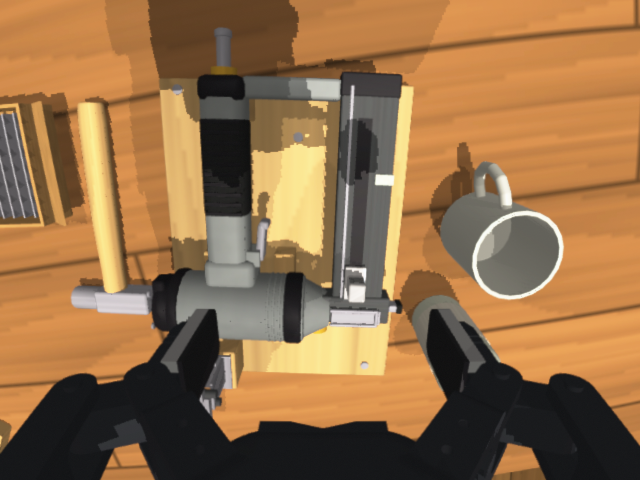

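The wrist picture shows the trigger lever tip at about (264,222), the tab at (355,285), the tape at (384,180), and the nose block just beyond the tab at (356,316). I'll enlarge the region to take exact corners.

Run:
```python
from h import *
im=cv2.imread("pics/w1.png");c=im[165:335,245:415];cv2.imwrite("pics/w1c.png",cv2.resize(c,(595,595),interpolation=cv2.INTER_NEAREST))
```

```text
(no output)
```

View pics/w1c.png

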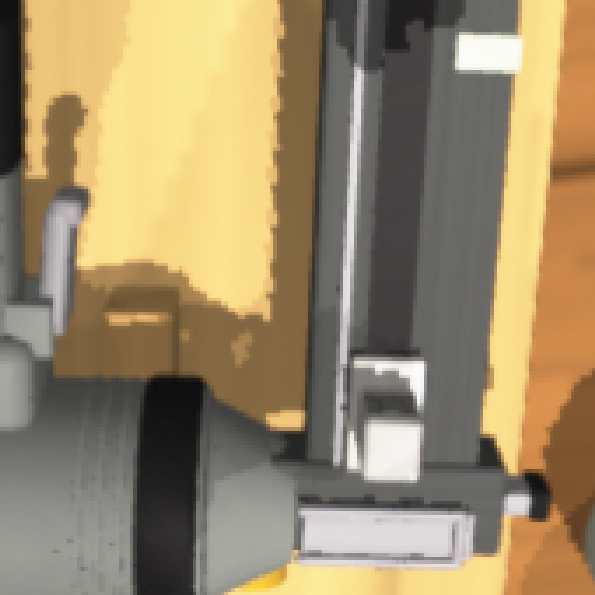

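The crop shows the tab top centred at about (357,293) in the full picture, the tape middle at (384,180), the lever tip at (267,219), and the magazine edges clearly. There is only about 10 mm between the tab and the nose block.

Run:
```python
from h import *
import pickle
m=pickle.load(open("w1.pkl","rb"));q0=np.load("q0.npy")
pt=[((357.1,293.3),(48,45,105)),((355.7,266.4),(33,45,85)),((267,219),(-1,-30,78))]
ed=[((336.4,193.6),26,81),((332.1,296.4),26,81),((392.7,193.6),70,81),((382.7,290.7),70,81)]
def inv(q,w): c,s=np.cos(q[2]),np.sin(q[2]);d=(w[:2]-q[:2])*1000;return np.array([c*d[0]+s*d[1],-s*d[0]+c*d[1]])
def f(q): return np.r_[np.concatenate([inv(q,onz(m,p,X[2]/1e3))-X[:2] for p,X in pt]),[inv(q,onz(m,p,z/1e3))[1]-y for p,y,z in ed]]
r=least_squares(f,q0);q=r.x;print(q,np.round(r.fun,1));np.save("q.npy",q)
t=inv(q,onz(m,(384,179.9),.081));print("tape",t,"travel",48-t[0])
# tape corners from 'nose block' row
for n,p in(("noseblock tail edge",(366,305)),("nb white",(352,308)),("handle L tail",(200,75)),("mag tail",(371,96))): print(n,inv(q,onz(m,p,.085)))
```

```text
[ 0.5237622  -0.04811616 -0.19595102] [ 0.9  0.4  0.5 -0.2 -1.5 -1.2 -0.9  0.6  0.5  0.8]
tape [-39.86452632  62.42452097] travel 87.86452631631334
noseblock tail edge [69.46925306 56.64858938]
nb white [72.96165993 44.56046634]
handle L tail [-111.8390258   -80.60783696]
mag tail [-102.17821751   46.3805763 ]
```

The cradle pose fits to about 1 mm, and the tape is at roughly 88 mm of travel. Next I'll pinch the trigger against the handle's back.

Run:
```python
from h import *
q=np.load("q.npy");o=down(q[2]+np.pi/2);ey=np.array([-np.sin(q[2]),np.cos(q[2]),0])
reach(W(q,(1,-62.5,150)),o);grip(.085,20)
hit=servo_line(W(q,(1,-62.5,48)),rate=.08,contact_N=8)
s=state();print(hit,s["position"],W(q,(1,-62.5,48)),s["wrist_force"],s["grip_width"],s["clock"])
if not hit:
    f0=s["wrist_force"]
    for w in(.056,.052,.049,.046,.040):
        grip(w,20);s=state();print(w,round(s["grip_width"],4),round(s["grasp_force"],1),"Fy",round((s["wrist_force"]-f0)@ey,1),round(s["clock"],2))
cv2.imwrite("pics/sq_scene.png",capture("scene")); cv2.imwrite("pics/sq_wrist.png",capture("wrist"))
a,b=cv2.imread("pics/sq_scene.png")[160:300,200:380],cv2.imread("pics/sq_wrist.png")
cv2.imwrite("pics/sq.png",np.hstack([cv2.resize(a,(360,280)),cv2.resize(b,(373,280))]))
```

```text
False [ 0.51284558 -0.10973427  0.04840062] [ 0.51257435 -0.1096148   0.048     ] [0.17905912 0.04905747 0.08031553] 0.08507123981525748 5.8
0.056 0.056 2.7 Fy 5.7 6.2
0.052 0.0521 3.4 Fy 6.7 6.42
0.049 0.049 3.8 Fy 8.4 6.63
0.046 0.0462 4.2 Fy 8.5 6.85
0.04 0.0437 19.5 Fy 7.6 7.07
```

View pics/sq.png

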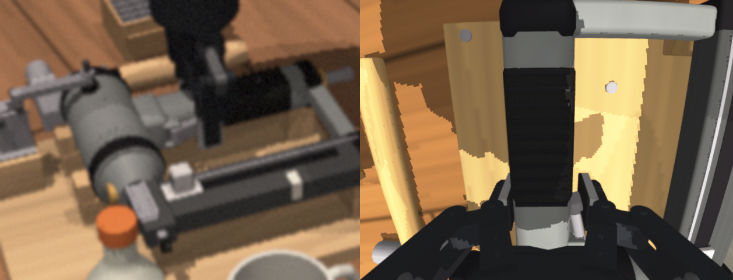

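The picture shows the fingers astride the handle and lever, and the width of 43.7 mm matches the 44 mm expected for a full squeeze. I'll confirm with a harder squeeze, release, and look again from above.

Run:
```python
from h import *
import pickle
q=np.load("q.npy")
grip(.036,40);s=state();print(s["grip_width"],s["grasp_force"],s["wrist_force"]);pause(.3)
grip(.085,20);servo_line(W(q,(1,-62.5,150)),rate=.15)
reach(W(q,(-20,15,215)),down(q[2]+np.pi/2));pause(.3)
m=camera_model("wrist");im=capture("wrist");pickle.dump(m,open("w2.pkl","wb"));cv2.imwrite("pics/w2.png",im)
print(np.round([proj(m,W(q,X)) for X in((-1,-30,78),(48,45,105),(-39.9,63,81))],1),state()["clock"])
c=im[140:340,230:430];cv2.imwrite("pics/w2c.png",cv2.resize(c,(600,600),interpolation=cv2.INTER_NEAREST))
```

```text
0.04312187697063519 39.451690404942354 [-3.39237999  5.21728125  9.9615789 ]
[[267.9 252.5]
 [361.7 322.9]
 [385.6 206.2]] 9.85
```

View pics/w2c.png

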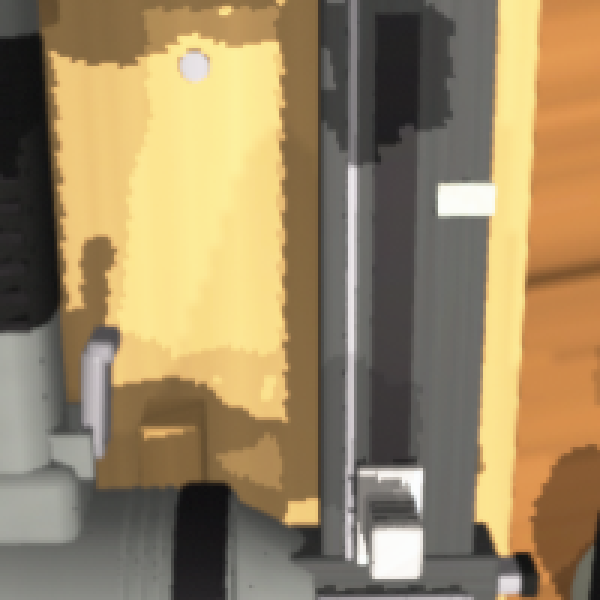

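The lever has sprung fully out: its tip is at about (268,251), as predicted. The tape at (386,206) and the tab at (362,324) also match. Next I'll grip the tab across y, biased towards the tail to clear the barrel, and draw it back.

Run:
```python
from h import *
import pickle
q=np.load("q.npy");o=down(q[2]+np.pi/2)
servo_line(W(q,(41,45,150)),o,rate=.15);grip(.034,60)
hit=servo_line(W(q,(41,45,89)),rate=.06,contact_N=6)
s=state();print(hit,s["position"]-W(q,(41,45,89)),s["wrist_force"],s["clock"])
if not hit:
    grip(.005,60);s=state();print(s["grip_width"],s["grasp_force"])
    if .011<s["grip_width"]<.018:
        servo_line(W(q,(41-88.3,45,89)),rate=.05);pause(.3)
        s=state();print(s["grip_width"],s["grasp_force"],s["wrist_force"],s["clock"],s["position"]-W(q,(41-88.3,45,89)))
m=camera_model("wrist");pickle.dump(m,open("w3.pkl","wb"));a=capture("wrist");b=capture("scene");cv2.imwrite("pics/w3.png",a);cv2.imwrite("pics/s3.png",b)
sm=camera_model("scene")
print(np.round([proj(m,W(q,X)) for X in((-40,45,105),(-40,63,81))]),np.round([proj(sm,W(q,X)) for X in((-40,45,105),(-40,63,81))],1))
cv2.imwrite("pics/v3.png",np.hstack([cv2.resize(a[200:480,180:460],(400,400)),cv2.resize(b[200:300,290:390],(400,400),interpolation=cv2.INTER_NEAREST)]))
```

```text
False [ 2.43268446e-04 -4.69261600e-05  3.52505808e-04] [0.231862   0.30729231 0.47414741] 12.3417
0.01215062138400219 58.631898164749146
0.0124692563232254 58.65204691886902 [ 8.05585718 -8.85080982 -2.33426533] 14.875 [ 0.00177756 -0.00115874  0.00054267]
[[324. 345.]
 [363. 315.]] [[343.  230.6]
 [347.  248.6]]
```

View pics/v3.png

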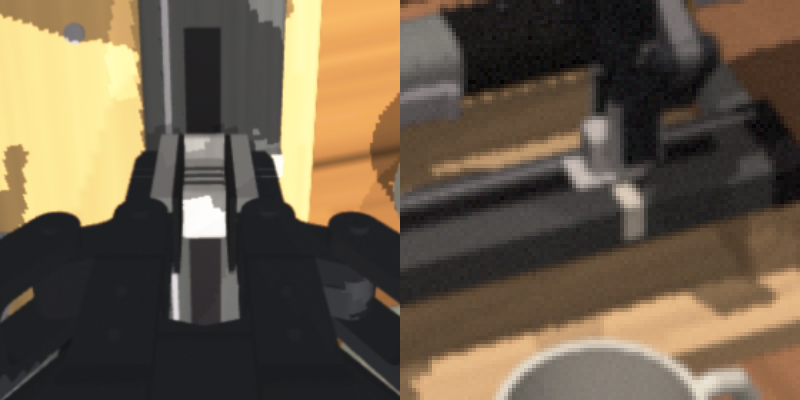

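The right half shows the tab at about (600,150) of the crop, just short of the tape at (627,205). The TCP has yielded by about 1.9 mm under the spring. I'll enlarge the wrist view to read the tab's edges.

Run:
```python
from h import *
a=cv2.imread("pics/w3.png");cv2.imwrite("pics/w3c.png",cv2.resize(a[280:380,290:390],(600,600),interpolation=cv2.INTER_NEAREST))
import pickle
m=pickle.load(open("w3.pkl","rb"));q=np.load("q.npy")
for n,X in(("shoe tail",(-55,45,85)),("tab foot",(-48,45,85)),("tab tailtop",(-48,45,105)),("tab nosetop",(-32,45,105)),("tape t",(-43.9,63,81)),("tape n",(-35.9,63,81))): print(n,(proj(m,W(q,X))-[290,280])*6)
```

```text
shoe tail [204.70679939  59.5413198 ]
tab foot [204.631269   144.46021613]
tab tailtop [204.95398867 285.91148703]
tab nosetop [204.73994143 488.10864104]
tape t [437.64940871 167.50128076]
tape n [433.91423867 258.29466396]
```

View pics/w3c.png

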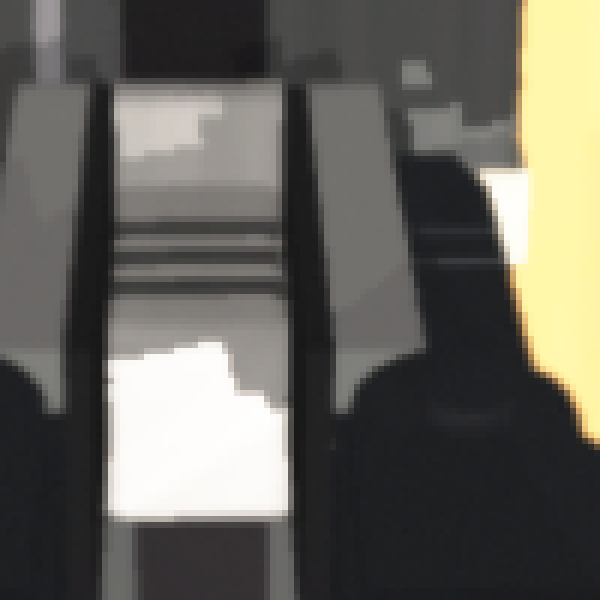

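The shoe's tail edge is at row 80 (59.5 expected) and the tab's nose-side top edge at 518 (488 expected). The tape is at rows 170–263, as predicted. The tab is therefore about 1.8 mm short, which matches the arm's yield.

Run:
```python
from h import *
q=np.load("q.npy");ex=np.array([np.cos(q[2]),np.sin(q[2]),0])
p0=state()["position"];servo_line(W(q,(41-88.3-1.9,45,89)),rate=.02);pause(.5)
s=state();print("moved",1e3*(s["position"]-p0)@ex,s["grip_width"],s["wrist_force"],s["clock"])
m=camera_model("wrist");a=capture("wrist");cv2.imwrite("pics/w4.png",a)
for n,X in(("shoe tail",(-54.7,45,85)),("tab nosetop",(-31.7,45,105)),("tape t",(-43.6,68,81)),("tape n",(-35.6,68,81))): print(n,(proj(m,W(q,X))-[290,280])*6)
cv2.imwrite("pics/w4c.png",cv2.resize(a[280:380,290:390],(600,600),interpolation=cv2.INTER_NEAREST))
```

```text
moved -1.9114610130303036 0.012304767114318441 [ 7.3118347  -7.87702314 -1.85648619] 15.725
shoe tail [204.92556815  86.3182101 ]
tab nosetop [204.96151099 514.49617225]
tape t [501.19363157 192.42080997]
tape n [496.46655543 282.36455485]
```

View pics/w4c.png

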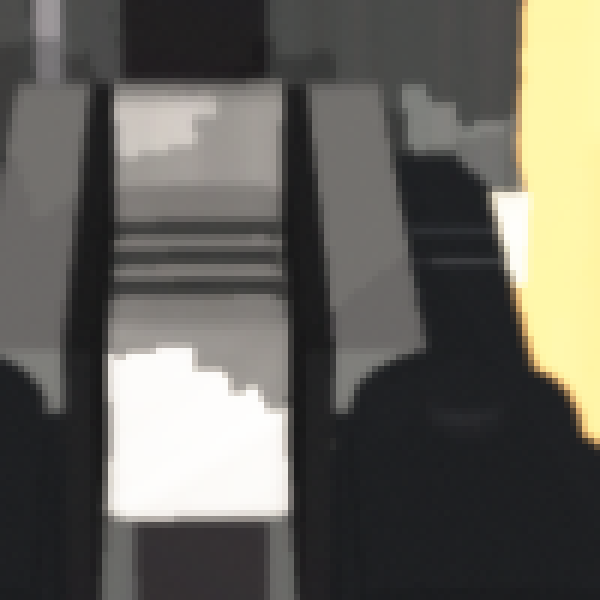

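The shoe edge at row 80, the tab edge at 518 and the tape at 192–286 all agree within about 0.5 mm with the tab being level with the tape.

```bash
python3 -c "
from cell import *
print(finish_job())"
```

```text
the job is handed in; nothing more can be done
None
```

I squeezed the trigger right in and saw it spring fully out again, then drew the pusher tab back level with the tape (within about 0.5 mm by the wrist camera) and handed in at about 16 s with the gripper still holding it; the carton, glue, mug and hammer were not touched.

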